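# Comb scattered dowels square into a bench jig

### The arm

A 6-joint arm with a two-finger parallel gripper is mounted at the origin on the work surface. World frame = base frame: x ahead of the robot, y to its left, z up, the work surface at z = 0. Lengths are in m, angles in degrees, forces in N, time in s.
With the tool pointing down it reaches from about 0.4 to 0.825 m from the base axis. Payload 7 kg.
Tool frame: the origin (TCP) lies midway between the tips of the shut fingers; the grasp point (between the pads) lies 19 mm behind it; z points along the fingers, y is the line along which they close (so a half turn about z gives the same grasp; the last joint's range is limited). The gripper opens to 88 mm and grips with 3 to 60 N. Pads are 19 mm wide; open, the fingers measure 130 mm over their backs; the gripper's body (78 mm by 193 mm) begins 47 mm behind the grasp point.
Start: joints at [92.71, 20.546, 0.682, 0, -70.136, -16.507], TCP at [0.161, 0.655, 0.227] pointing down, gripper open.
Joint ranges: [-176.03, 176.03], [-82.01, 121.73], [-58.28, 71.71], [-173.87, 95.51], [-174.79, -0.11], [-173.66, 173.66]. Speed limits (degrees/s): [136.94, 136.94, 172.46, 180, 180, 180].

### API

Orientations are given as [roll, pitch, yaw] about the fixed x, y, z axes, in that order (R = Rz(yaw) Ry(pitch) Rx(roll)).
In Python, from plant import telemetry, viewer, workorder gives the robot as it stands. The module is installed in compiled form; this text tells all that it offers.
- The arm moves only by the tool carry_out, never from a script. Its argument "rows" is a list of rows, each a list of 6 numbers: the shift along the tool's x, y, z in m, then the turn, a rotation vector about the tool's x, y, z in rad. In form: [[tx, ty, tz, ax, ay, az], ...]. A call has 1 to 8 rows; each row is the pose to reach, as a shift and turn from the pose commanded when the call began, along the tool's axes at that moment; what a row does not reach only later rows make up. A row lasts 1/8 s, in which the tool goes at most 62.5 mm and 10.7 degrees, less where a joint would pass 70% of its speed; a pose out of reach is approached as far as the arm can. A call with a gripper value outside its range is refused whole. "grip" is the gripper's target within -1 to 1 (fully open at 1, half-way at 0, shut at -1), set as the call begins (left out, the last holds). The fingers move at their own pace and stop on an object; the grip force is fixed at half the most. Time passes only in rows, so rows that repeat a pose let the fingers close. It gives the time, the measured TCP pose, the force, the opening and the grip force at its end, in the units of the state.
- telemetry.get_obs(): the state, without advancing time (a new reading comes with each control period).
- viewer.snapshot(name): name is "scene" or "top" or "wrist"; returns the picture (480x640x3 uint8, red, green, blue); there is no depth.
- viewer.camera_info(name): a dict with "intrinsics" (3x3 intrinsics, pixels), "extrinsics" (4x4, takes a point from camera to world coordinates); the wrist camera has in their place "tool_from_camera" (4x4, takes a point from camera to tool coordinates, whose origin is the TCP and whose axes are the flange's). Camera axes: x right, y down, z forward; pixel columns grow to the right and rows downward; lengths in m; the calibration is good to about 2 mm. A picture is of the moment at which its call begins: read the wrist's pose just before it. camera_info takes no time and is no camera call.
- workorder.close_job(): hands the job in; it is judged then, once.
The state is a dict: "clock": time; "joint_pos": joint angles; "qvel": joint speeds; "tau": joint torques, N m; "tool_pos": TCP position; "orientation": TCP orientation; "force": force on the tool from outside, world axes, zero at the start; "moment": the same for the moment, N m; "opening": finger opening in m; "gripper_force": force on a finger pad.
Only numpy, scipy, OpenCV 4.12 (cv2) and the standard library are available. Lean on these libraries where they do the work, as an engineer would, in place of code of your own. Each camera call takes 0.05 s, during which the arm holds its last target. There are 200 camera calls.

### The job

Take the wooden rake by its grip and comb the four loose square dowels on the jig board over against the back fence, pressing firmly until they lie parallel, side by side with no gaps. Then turn the rake and push their ends up to the side stop, again pressing firmly so all ends are flush. The fence and stop are only taped down, so never lean hard on the jig (under 20 N); touch the dowels with the rake only, stand the rake upright back on the bench off the jig, and leave everything else alone.

Things in the scene. Friction and masses are not known exactly. Their poses are not given: they have to be found in the camera images.
- rake: Dark wooden rake, about 110 to 180 g, standing on its teeth. Origin at the centre of its underside, z up. Along its y: a row of six teeth (12 wide, 24 thick in x, 20 tall, 5.6 gaps, faces in line), 100 long over all; on them a beam 24 x 100 x 12 (z 20 to 32); on the beam's middle an upright grip 22 thick (x) by 36 wide (y), z 32 to 77. Either face may push. Grip it firmly across its 22 mm thickness, from above.
- jig: Fixed grey laminated jig board, 270 (x) by 220 (y) by 12 thick, origin at the centre of its underside; its place and yaw on the bench vary. It carries the fence along its far (+x) edge and the stop at its +y edge; their bars form an inner corner that opens towards the robot and -y, and the bars' tops are 30 above the jig origin. Loading the jig (board, fence and stop together) with 20 N or more tears the tape.
- fence: Back fence: wooden bar 20 thick, 18 tall on the board, screwed to a thin steel rail at the far edge. Frame: the jig's. The bar's setting is not measured and differs each time: its face (towards the robot, square to jig x) is anywhere from jig x = 100 to 110, and spans jig y -80 to 70; find it by feel. Rigid, stays put. A firm press: 5 N or more on it for 0.3 s; up to 4 N of the push is lost to rubbing, so push with about 12 N.
- stop: Side stop: wooden bar 15 thick, 18 tall on the board, screwed to a thin steel rail at the +y edge. Frame: the jig's. The bar's setting is not measured and differs each time: its face (looking to -y) is anywhere from jig y = 77 to 85, and spans jig x 30 to 110; find it by feel. Rigid, stays put. A firm press: 5 N or more on it for 0.3 s; up to 4 N of the push is lost to rubbing, so push with about 12 N.
- dowel0: Square light-wood dowel, 14 x 14 x 80, 12 g, one of four alike; origin at its centre (19 above the jig origin when flat), length along its y. Starts loose on the board: centres 50 apart in jig x (-78 to 72), jig y -12 to 28, within 0.46 rad of jig y, in any order. Slides easily; push with the teeth some 5 mm off the board. Home, centres lie 7, 21, 35, 49 from the fence's face, 40 from the stop's.
- dowel1: Square light-wood dowel, 14 x 14 x 80, 12 g, one of four alike; origin at its centre (19 above the jig origin when flat), length along its y. Starts loose on the board: centres 50 apart in jig x (-78 to 72), jig y -12 to 28, within 0.46 rad of jig y, in any order. Slides easily; push with the teeth some 5 mm off the board. Home, centres lie 7, 21, 35, 49 from the fence's face, 40 from the stop's.
- dowel2: Square light-wood dowel, 14 x 14 x 80, 12 g, one of four alike; origin at its centre (19 above the jig origin when flat), length along its y. Starts loose on the board: centres 50 apart in jig x (-78 to 72), jig y -12 to 28, within 0.46 rad of jig y, in any order. Slides easily; push with the teeth some 5 mm off the board. Home, centres lie 7, 21, 35, 49 from the fence's face, 40 from the stop's.
- dowel3: Square light-wood dowel, 14 x 14 x 80, 12 g, one of four alike; origin at its centre (19 above the jig origin when flat), length along its y. Starts loose on the board: centres 50 apart in jig x (-78 to 72), jig y -12 to 28, within 0.46 rad of jig y, in any order. Slides easily; push with the teeth some 5 mm off the board. Home, centres lie 7, 21, 35, 49 from the fence's face, 40 from the stop's.
- sanding_block: Bystander: cork sanding block 110 x 65 x 32, origin at the centre of its underside.
- pencil: Bystander: flat red carpenter's pencil, 15 x 175 x 8, length along y, origin at the centre of its underside.
- batten: Bystander: a light-wood batten 14 x 14 x 220 lying on the bench (longer than the dowels), length along y, origin at the centre of its underside.
- glue: Bystander: yellow glue bottle, 60 across, 170 tall, origin under its centre.
- sander: Bystander: round orbital sander, 125 across, 150 tall, black battery sticking out at its +x to 103 from its axis; origin under its axis.
- inlay_board: Bystander: oak board 60 x 230 x 24 with black inlaid rings, origin at the centre of its underside.
- mug: Bystander: white mug, 80 across, 95 tall, origin under its centre.
Things that resemble listed ones, but are neither listed nor needed, are in the scene too. What is shaped like the dowel0 but green is not meant.

How it is judged:
By the outcome, as a careful person would: the job done as asked, in the order asked, and still so for the second after the job is handed in, with the robot touching nothing.
It also fails if it takes over 72 s, if anything falls off the work surface, if the arm or the gripper's body presses on something with over 40 N, if the wrist force passes 120 N, or if a joint passes its speed limit or range.

## Working session

There is one attempt and no reset: what is moved stays moved. The work goes in short steps, Python scripts to look and compute and a tool call to move; the robot and the scene stay as the last step left them, time stands still between calls to the robot, and variables do not carry over. Pictures are saved under pics/ and viewed, at most 10 in all, crops included, and the job is handed in when it is done.

Besides the shell and the picture viewer there is one more tool, called after "Call:" as a command line: name --pt "numbers of a row" for each row, then --argument value for the rest. carry_out: Moves the arm, as the interface text tells. Its arguments: {"type":"object","properties":{"rows":{"type":"array"},"grip":{"type":"number"}},"required":["rows"]}

```bash
mkdir -p pics; python3 - <<'E'
from plant import telemetry, viewer
import cv2,numpy as np
np.set_printoptions(precision=4,suppress=True)
for n in ("top","scene"):
    cv2.imwrite(f"pics/{n}0.png",viewer.snapshot(n)[:,:,::-1])
    i=viewer.camera_info(n);print(n,np.array(i["intrinsics"]),np.array(i["extrinsics"]))
print(viewer.camera_info("wrist"));print(telemetry.get_obs())
E
```

```text
top [[487.653    0.     318.331 ]
 [  0.     487.653  237.9744]
 [  0.       0.       1.    ]] [[ 0.0084 -0.9982  0.0594  0.4601]
 [-0.9999 -0.0078  0.0105  0.0131]
 [-0.01   -0.0595 -0.9982  1.2159]
 [ 0.      0.      0.      1.    ]]
scene [[481.4038   0.     314.0959]
 [  0.     481.4038 238.6521]
 [  0.       0.       1.    ]] [[ 0.4792  0.5194 -0.7076  1.3221]
 [ 0.8775 -0.2654  0.3994 -0.4015]
 [ 0.0196 -0.8123 -0.5829  0.6666]
 [ 0.      0.      0.      1.    ]]
{'intrinsics': array([[405.28  ,   0.    , 320.6728],
       [  0.    , 405.28  , 242.0069],
       [  0.    ,   0.    ,   1.    ]]), 'tool_from_camera': array([[ 0.    , -0.9602, -0.2794,  0.0763],
       [ 1.    ,  0.0002, -0.0005, -0.0012],
       [ 0.0006, -0.2794,  0.9602, -0.1578],
       [ 0.    ,  0.    ,  0.    ,  1.    ]])}
{'clock': 0.1, 'joint_pos': array([ 92.7084,  20.5873,   0.64  ,  -0.0183, -70.1359, -16.5071]), 'qvel': array([ 0.011 , -0.1293,  0.0953,  0.0504, -0.011 , -0.0472]), 'tau': array([ -0.0029, -58.4165,  29.3751,   7.0155,   0.0101,  -0.0001]), 'tool_pos': array([0.1609, 0.6551, 0.2257]), 'orientation': array([179.9153,  -0.0072, -13.8049]), 'force': array([ 0.7209, -0.3795, -1.3653]), 'moment': array([-0.0208, -0.0022,  0.    ]), 'gripper_force': 0.0, 'opening': 0.08733878386555492}
```

View pics/top0.png

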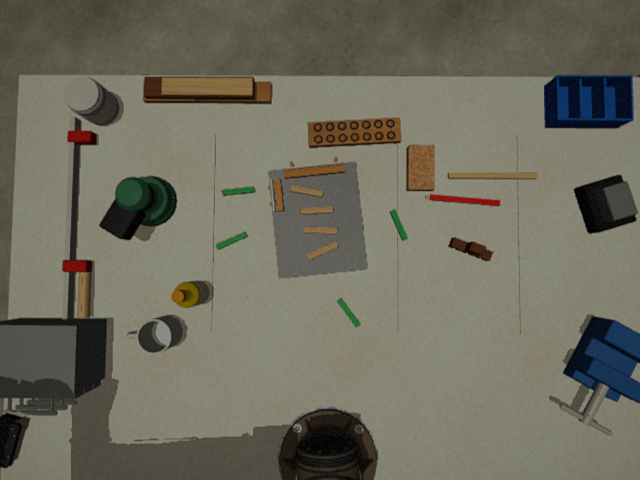

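View pics/scene0.png

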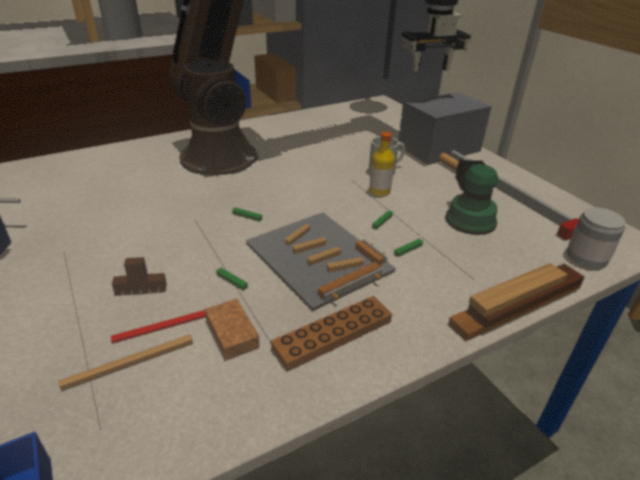

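The top view shows the dark rake at (470,249). The jig is at (318,220) with its fence at (315,171), stop at (278,195) and dowels at (307,190), (317,211), (320,230) and (322,250). Things that could be mistaken for what I want: the green dowels at (238,191), (231,240), (398,224) and (348,312), the batten at (492,176) and the dark wood stack at (207,90). I choose the rake at (470,249) because it is dark, has an upright grip and shows teeth in the scene view at (138,278). Next, a close crop to check it.

```bash
python3 - <<'E'
import cv2,numpy as np
im=cv2.imread("pics/top0.png")
a=cv2.resize(im[152:292,258:378],None,fx=4.2,fy=4.2,interpolation=cv2.INTER_CUBIC)
b=cv2.resize(im[225:270,440:500],None,fx=4.2,fy=4.2,interpolation=cv2.INTER_CUBIC)
c=np.zeros((588,504+260,3),np.uint8);c[:a.shape[0],:504]=a;c[:b.shape[0],508:508+b.shape[1]]=b
s=cv2.imread("pics/scene0.png")[245:305,100:180];s=cv2.resize(s,None,fx=3.1,fy=3.1,interpolation=cv2.INTER_CUBIC);c[250:250+s.shape[0],508:508+s.shape[1]]=s
cv2.imwrite("pics/crop1.png",cv2.convertScaleAbs(c,alpha=1.4))
E
```

```text
(no output)
```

View pics/crop1.png

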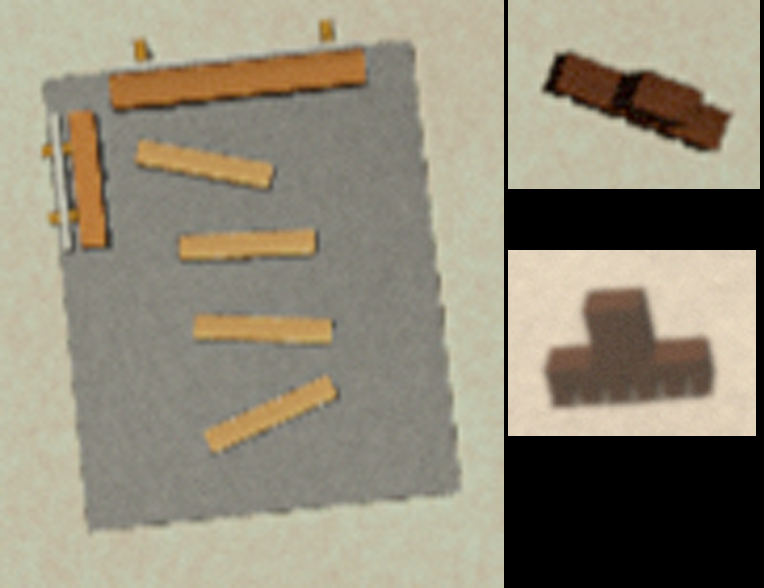

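```bash
cat > h.py <<'E'
import numpy as np, sys
from scipy.spatial.transform import Rotation as R
from plant import telemetry, viewer
np.set_printoptions(precision=4,suppress=True)
def ray(name,px,z,pose=None):
    i=viewer.camera_info(name);K=np.array(i["intrinsics"])
    T=np.array(i["extrinsics"]) if pose is None else pose@np.array(i["tool_from_camera"])
    d=T[:3,:3]@np.linalg.solve(K,[*px,1]);o=T[:3,3]
    return (o+d*(z-o[2])/d[2])[:2]
def pose():
    o=telemetry.get_obs();T=np.eye(4);T[:3,:3]=R.from_euler('xyz',o["orientation"],degrees=True).as_matrix();T[:3,3]=o["tool_pos"];return T
def proj(name,p,pose=None):
    i=viewer.camera_info(name);K=np.array(i["intrinsics"])
    T=np.array(i["extrinsics"]) if pose is None else pose@np.array(i["tool_from_camera"])
    q=K@(np.linalg.inv(T)@[*p,1])[:3];return q[:2]/q[2]
def go(x,y,z,yaw):
    "shift/turn in tool axes from measured pose to a tool-down pose; + z world"
    T=pose();t=T[:3,:3].T@(np.array([x,y,z])-T[:3,3])
    r=R.from_matrix(T[:3,:3].T)*R.from_euler('xyz',[180,0,yaw],degrees=True)
    print("shift",t,"rot",r.as_rotvec())
E
python3 - <<'E'
from h import *
C=lambda cx,cy:(258+cx/4.2,152+cy/4.2)
J=np.array([ray("top",C(*p),.012) for p in [(45,78),(412,42),(460,490),(90,530)]])
print(J, J.mean(0))
for a,b in [(0,1),(3,2),(3,0),(2,1)]:
    d=J[b]-J[a];print(np.linalg.norm(d),np.degrees(np.arctan2(d[1],d[0])))
D=lambda cx,cy:(440+(cx-508)/4.2,225+cy/4.2)
g=np.array([ray("top",D(*p),.077) for p in [(642,72),(703,93),(695,120),(632,100)]])
print(g,g.mean(0)); d=g[0]-g[1]; print(np.degrees(np.arctan2(d[1],d[0])))
b=np.array([ray("top",D(*p),.032) for p in [(570,53),(732,112),(720,152)]]);d=b[0]-b[1];print(b,np.linalg.norm(d),np.degrees(np.arctan2(d[1],d[0])))
F=np.array([ray("top",C(*p),.030) for p in [(112,107),(365,80),(98,111),(107,247)]]);print(F)
E
```

```text
[[ 0.6993  0.1511]
 [ 0.7223 -0.0668]
 [ 0.457  -0.0959]
 [ 0.4318  0.1208]] [0.5776 0.0273]
0.2191051075821289 -83.97643765708924
0.21818688977193357 -83.35710109995766
0.2692821515989314 6.45865637993087
0.26691827467000817 6.262668384931803
[[ 0.5209 -0.333 ]
 [ 0.5095 -0.3666]
 [ 0.4945 -0.362 ]
 [ 0.5053 -0.3273]] [ 0.5076 -0.3472]
71.26607451823143
[[ 0.534  -0.3053]
 [ 0.5007 -0.3981]
 [ 0.4776 -0.3909]] 0.09858732067126409 70.24172480468978
[[ 0.6789  0.1095]
 [ 0.6958 -0.0383]
 [ 0.6765  0.1177]
 [ 0.5966  0.1114]]
```

```bash
python3 - <<'E'
from h import *
C=lambda cx,cy:(258+cx/4.2,152+cy/4.2)
a=np.radians(6.3);M=np.array([[np.cos(a),np.sin(a)],[-np.sin(a),np.cos(a)]])
for e in [((140,153),(272,176)),((180,247),(317,240)),((193,327),(332,332)),((210,440),(333,387))]:
    p=[M@(ray("top",C(*q),.026)-[.5776,.0273]) for q in e];print((p[0]+p[1])/2,p[0]-p[1])
go(.47,.15,.227,-93.8)
E
```

```text
[0.071  0.0194] [0.0215 0.0755]
[ 0.0222 -0.0006] [0.0041 0.08  ]
[-0.0288 -0.0037] [0.0112 0.0803]
[-0.078  -0.0039] [-0.0234  0.0742]
shift [ 0.4207  0.4168 -0.0006] rot [ 0.0011 -0.0011  1.3962]
```

Call:
carry_out --pt "0.042 0.042 0 0 0 0.17" --pt "0.084 0.084 0 0 0 0.34" --pt "0.126 0.125 0 0 0 0.52" --pt "0.168 0.167 0 0 0 0.69" --pt "0.21 0.208 0 0 0 0.87" --pt "0.252 0.25 0 0 0 1.04" --pt "0.294 0.292 0 0 0 1.22" --pt "0.336 0.333 0 0 0 1.396" --grip 1

```text
clock: 1.1
tool_pos: [0.4083, 0.2501, 0.2266]
orientation: [-180.0, 0.0, -94.1]
force: [0.3, 0.7, -0.3]
opening: 0.0878
gripper_force: 0.0
```

```bash
python3 - <<'E'
from h import *
o=telemetry.get_obs();print(o["tool_pos"],o["orientation"],o["joint_pos"])
go(.508,-.347,.227,-109.3)
E
```

```text
[0.4083 0.2501 0.2266] [-179.9965    0.0133  -94.0918] [ 55.098    1.7455 -23.1903  -0.0042 -65.051  -59.188 ]
shift [ 0.5885 -0.142  -0.0005] rot [-0.      0.0002  0.2654]
```

Call:
carry_out --pt "0.06 -0.0145 0 0 0 0.03" --pt "0.12 -0.029 0 0 0 0.06" --pt "0.18 -0.0435 0 0 0 0.1" --pt "0.24 -0.058 0 0 0 0.13" --pt "0.3 -0.0725 0 0 0 0.16" --pt "0.36 -0.087 0.01 0 0 0.2" --pt "0.42 -0.1015 0.02 0 0 0.23" --pt "0.475 -0.115 0.03 0 0 0.265"

```text
clock: 2.1
tool_pos: [0.4912, -0.2318, 0.1961]
orientation: [180.0, 0.0, -109.1]
force: [1.5, 0.4, 0.7]
opening: 0.0876
gripper_force: 0.0
```

```bash
python3 - <<'E'
from h import *
import cv2
T=pose();cv2.imwrite("pics/w1.png",viewer.snapshot("wrist")[:,:,::-1])
o=telemetry.get_obs();print(o["tool_pos"],o["orientation"],o["joint_pos"])
go(.508,-.347,.14,-109.3)
print(proj("wrist",(.508,-.347,.077),T))
np.save("T.npy",T)
E
```

```text
[ 0.4911 -0.2364  0.1942] [ 179.858    -0.1044 -109.2676] [ -5.0462   9.8267 -18.4473   0.0752 -61.8893 -14.257 ]
shift [ 0.0988 -0.0526  0.0542] rot [ 0.0025 -0.0018  0.0006]
[237.648   75.9534]
```

View pics/w1.png

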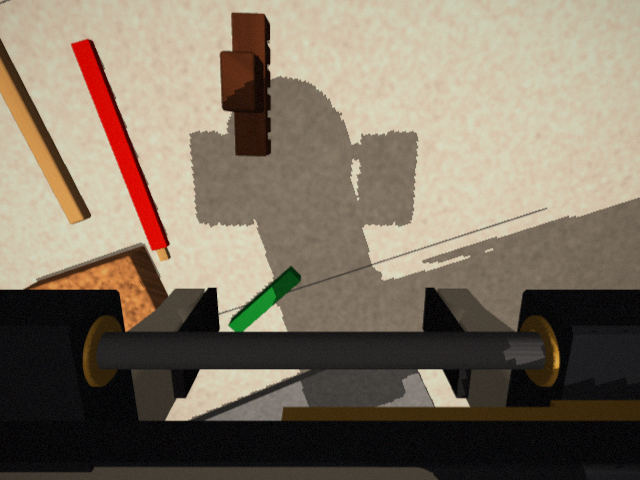

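The wrist view shows the rake grip's top centred at about (238,81) and the beam running from (250,13) to (252,155). It is aligned with the tool within about 1°.

```bash
python3 - <<'E'
from h import *
T=np.load("T.npy");p=ray("wrist",(238.5,81),.077,T);print(p)
for a,b in [((232,13),(235,155)),((268,13),(270,155))]:
    d=ray("wrist",a,.032,T)-ray("wrist",b,.032,T);print(np.linalg.norm(d),np.degrees(np.arctan2(d[1],d[0])))
o=telemetry.get_obs();print(o["tool_pos"])
go(*p,.14,-109.3);go(*p,.036,-109.3)
E
```

```text
[ 0.5086 -0.344 ]
0.09893986405849188 -111.20334997452774
0.0988931477894046 -110.23158014406658
[ 0.4911 -0.2364  0.1942]
shift [ 0.0958 -0.0522  0.0542] rot [ 0.0025 -0.0018  0.0006]
shift [ 0.0956 -0.0525  0.1582] rot [ 0.0025 -0.0018  0.0006]
```

Call:
carry_out --pt "0.05 -0.027 0.01 0 0 0.02" --pt "0.0955 -0.0525 0.04 0 0 0.02" --pt "0.0955 -0.0525 0.08 0 0 0.02" --pt "0.0955 -0.0525 0.12 0 0 0.02" --pt "0.0955 -0.0525 0.145 0 0 0.02" --pt "0.0955 -0.0525 0.156 0 0 0.02" --pt "0.0955 -0.0525 0.156 0 0 0.02"

```text
clock: 3.02
tool_pos: [0.5097, -0.3368, 0.0402]
orientation: [179.9, -0.0, -110.1]
force: [0.6, -1.1, 0.7]
opening: 0.0877
gripper_force: 0.0
```

Call:
carry_out --pt "0 0 0 0 0 0" --pt "0 0 0 0 0 0" --pt "0 0 0 0 0 0" --pt "0 0 0 0 0 0" --pt "0 0 0 0 0 0" --grip -1

```text
clock: 3.65
tool_pos: [0.5099, -0.337, 0.0407]
orientation: [-180.0, 0.0, -110.1]
force: [0.1, -0.5, 0.9]
opening: 0.0432
gripper_force: 0.0
```

Call:
carry_out --pt "0.007 0 0.004 0 0 0" --pt "0.007 0 0.004 0 0 0" --grip 0

```text
clock: 3.9
tool_pos: [0.5069, -0.3439, 0.036]
orientation: [179.9, 0.0, -110.1]
force: [-0.5, 0.5, -0.5]
opening: 0.0438
gripper_force: 0.0
```

Call:
carry_out --pt "0 0 0 0 0 0" --pt "0 0 0 0 0 0" --pt "0 0 0 0 0 0" --pt "0 0 0 0 0 0" --pt "0 0 0 0 0 0" --pt "0 0 0 0 0 0" --grip -1

```text
clock: 4.65
tool_pos: [0.5077, -0.3436, 0.0367]
orientation: [-180.0, -0.0, -110.1]
force: [0.9, -0.4, 0.6]
opening: 0.0221
gripper_force: 30.0
```

```bash
python3 - <<'E'
from h import *
o=telemetry.get_obs();print(o["tool_pos"],o["orientation"],o["joint_pos"],o["force"])
E
```

```text
[ 0.5077 -0.3436  0.0367] [-179.9794   -0.0004 -110.1057] [-15.8519  25.1104 -20.0696   0.0027 -44.7996  -4.2557] [ 0.9029 -0.4267  0.6204]
```

```bash
cat >> h.py <<'E'
JO=np.array([.5776,.0273]);JY=6.3
def jig(x,y,z,ryaw):
    a=np.radians(JY);c,s=np.cos(a),np.sin(a)
    go(*(JO+[c*x-s*y,s*x+c*y]),z,JY+ryaw-90)
def injig():
    o=telemetry.get_obs();a=np.radians(JY);M=np.array([[np.cos(a),np.sin(a)],[-np.sin(a),np.cos(a)]])
    print("jig",M@(o["tool_pos"][:2]-JO),"z",o["tool_pos"][2],"rpy",o["orientation"],"Fjig",M@o["force"][:2],o["force"][2],"t",o["clock"],"op",o["opening"])
E
python3 -c "
from h import *
jig(-.125,.008,.12,0)"
```

```text
shift [-0.3239  0.1773 -0.0834] rot [-0.0004 -0.0001 -0.4609]
```

Call:
carry_out --pt "0 0 -0.04 0 0 0" --pt "-0.02 0.01 -0.0834 0 0 0" --pt "-0.07 0.038 -0.0834 0 0 -0.07" --pt "-0.12 0.066 -0.0834 0 0 -0.15" --pt "-0.17 0.093 -0.0834 0 0 -0.23" --pt "-0.222 0.121 -0.0834 0 0 -0.31" --pt "-0.274 0.15 -0.0834 0 0 -0.39" --pt "-0.324 0.1773 -0.0834 0 0 -0.461"

```text
clock: 5.65
tool_pos: [0.4515, 0.0234, 0.12]
orientation: [180.0, 0.0, -83.6]
force: [2.0, -0.2, -1.2]
opening: 0.0218
gripper_force: 30.0
```

Call:
carry_out --pt "0 0 0 0 0 0" --pt "0 0 0 0 0 0"

```text
clock: 5.9
tool_pos: [0.452, 0.0218, 0.1199]
orientation: [180.0, -0.0, -83.6]
force: [-0.1, -0.2, -0.2]
opening: 0.022
gripper_force: 30.0
```

```bash
python3 - <<'E'
from h import *
import cv2
injig();jig(-.125,.008,.0535,0)
T=pose();np.save("T.npy",T)
a=viewer.snapshot("scene")[:,:,::-1];b=viewer.snapshot("wrist")[:,:,::-1];injig()
a=cv2.resize(a[130:330,180:440],(520,400));b=cv2.resize(b,(266,200))
c=np.zeros((400,790,3),np.uint8);c[:,:520]=a;c[:200,522:788]=b;cv2.imwrite("pics/s1.png",c)
E
```

```text
jig [-0.1254  0.0084] z 0.11986718583412498 rpy [179.9714  -0.0039 -83.6442] Fjig [-0.0807 -0.2298] -0.2258297939071403 t 5.9 op 0.02199860756044013
shift [ 0.0004 -0.0004  0.0664] rot [ 0.0005 -0.0001  0.001 ]
jig [-0.1253  0.0073] z 0.11975256210082917 rpy [179.9627  -0.01   -83.7876] Fjig [ 0.7498 -0.7203] -0.5578106988936424 t 6.0 op 0.022184502169865318
```

View pics/s1.png

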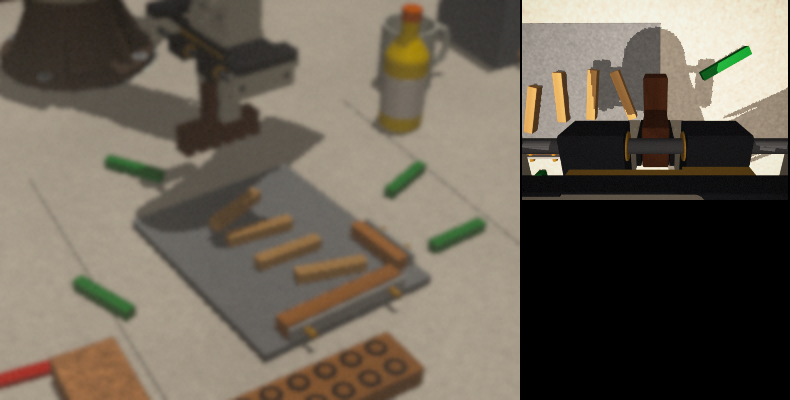

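Call:
carry_out --pt "0 0 0.025 0 0 0" --pt "0 0 0.05 0 0 0" --pt "0 0 0.062 0 0 0" --pt "0 0 0.0655 0 0 0" --pt "0 0 0.0655 0 0 0"

```text
clock: 6.62
tool_pos: [0.4528, 0.0214, 0.0548]
orientation: [-180.0, -0.0, -83.7]
force: [-0.3, 0.3, -1.4]
opening: 0.022
gripper_force: 30.0
```

Call:
carry_out --pt "0 -0.005 0 0 0 0" --pt "0 -0.012 0 0 0 0" --pt "0 -0.02 0 0 0 0" --pt "0 -0.028 0 0 0 0" --pt "0 -0.036 0 0 0 0" --pt "0 -0.044 0 0 0 0" --pt "0 -0.052 0 0 0 0" --pt "0 -0.06 0 0 0 0"

```text
clock: 7.62
tool_pos: [0.5126, 0.0283, 0.0544]
orientation: [180.0, -0.0, -83.7]
force: [0.4, 0.1, -1.5]
opening: 0.0221
gripper_force: 30.0
```

Call:
carry_out --pt "0 -0.008 0 0 0 0" --pt "0 -0.016 0 0 0 0" --pt "0 -0.024 0 0 0 0" --pt "0 -0.032 0 0 0 0" --pt "0 -0.04 0 0 0 0" --pt "0 -0.048 0 0 0 0" --pt "0 -0.056 0 0 0 0" --pt "0 -0.062 0 0 0 0"

```text
clock: 8.62
tool_pos: [0.5742, 0.0351, 0.0544]
orientation: [180.0, -0.0, -83.7]
force: [-0.6, -0.6, -1.0]
opening: 0.0219
gripper_force: 30.0
```

```bash
python3 - <<'E'
from h import *
import cv2
injig();a=viewer.snapshot("top")[:,:,::-1];b=viewer.snapshot("scene")[:,:,::-1];w=viewer.snapshot("wrist")[:,:,::-1];injig()
a=cv2.resize(a[152:292,258:378],(360,420));b=cv2.resize(b[200:320,240:400],(420,315));w=cv2.resize(w,(360,270))
c=np.zeros((590,790,3),np.uint8);c[:420,:360]=a;c[:315,365:785]=b;c[318:588,365:725]=w;cv2.imwrite("pics/s2.png",c)
E
```

```text
jig [-0.0025  0.0082] z 0.05439986013019052 rpy [179.9979  -0.0009 -83.7   ] Fjig [-0.6267 -0.5199] -0.951765547971345 t 8.625 op 0.021903940006861043
jig [-0.0028  0.0081] z 0.054335346154475696 rpy [179.9968  -0.001  -83.7084] Fjig [-0.2431 -0.631 ] -2.6077084975902682 t 8.775 op 0.021885630323264387
```

View pics/s2.png

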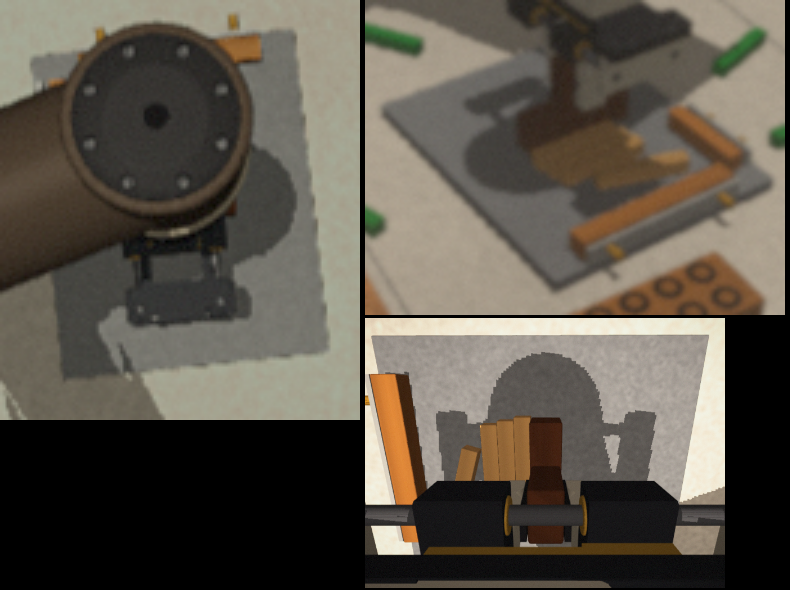

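The three near dowels (wrist inset, columns 480–530) are gathered parallel against the rake, and the fourth, tilted at about (467,465), is next. Continuing.

Call:
carry_out --pt "0 -0.005 0 0 0 0" --pt "0 -0.01 0 0 0 0" --pt "0 -0.014 0 0 0 0" --pt "0 -0.018 0 0 0 0" --pt "0 -0.021 0 0 0 0" --pt "0 -0.024 0 0 0 0" --pt "0 -0.027 0 0 0 0" --pt "0 -0.03 0 0 0 0"

```text
clock: 9.78
tool_pos: [0.6037, 0.0384, 0.0545]
orientation: [-180.0, 0.0, -83.7]
force: [-0.6, 0.6, -1.3]
opening: 0.0218
gripper_force: 30.0
```

Call:
carry_out --pt "0 -0.001 0 0 0 0" --pt "0 -0.002 0 0 0 0" --pt "0 -0.003 0 0 0 0" --pt "0 -0.003 0 0 0 0"

```text
clock: 10.28
tool_pos: [0.6066, 0.0387, 0.0545]
orientation: [-180.0, 0.0, -83.7]
force: [0.6, -0.1, -2.4]
opening: 0.0218
gripper_force: 30.0
```

```bash
cat >> h.py <<'E'
def feel(n=5):
    F=[]
    a=np.radians(JY);M=np.array([[np.cos(a),np.sin(a)],[-np.sin(a),np.cos(a)]])
    for i in range(n):
        viewer.snapshot("top");o=telemetry.get_obs();F.append([*(M@o["force"][:2]),o["force"][2],*o["moment"]])
    injig();print("meanF jig",np.mean(F,0),"sd",np.std(F,0)[:3])
E
python3 -c "
from h import *
feel(4)"
```

```text
jig [0.03   0.0082] z 0.05452832061636232 rpy [-179.9905    0.0026  -83.6975] Fjig [0.3197 0.0845] -1.1909732355282876 t 10.475 op 0.021921946265694617
meanF jig [-0.2751 -0.1139 -1.3288  0.0554 -0.0257  0.0048] sd [0.4125 0.1937 0.0831]
```

Call:
carry_out --pt "0 -0.001 0 0 0 0" --pt "0 -0.002 0 0 0 0" --pt "0 -0.003 0 0 0 0" --pt "0 -0.003 0 0 0 0"

```text
clock: 10.98
tool_pos: [0.6096, 0.0391, 0.0544]
orientation: [-180.0, 0.0, -83.7]
force: [-0.3, 0.7, -1.4]
opening: 0.0219
gripper_force: 30.0
```

Call:
carry_out --pt "0 -0.001 0 0 0 0" --pt "0 -0.002 0 0 0 0" --pt "0 -0.002 0 0 0 0"

```text
clock: 11.35
tool_pos: [0.6116, 0.0393, 0.0545]
orientation: [-180.0, 0.0, -83.7]
force: [-0.4, -0.6, -3.1]
opening: 0.022
gripper_force: 30.0
```

Call:
carry_out --pt "0 -0.001 0 0 0 0" --pt "0 -0.001 0 0 0 0"

```text
clock: 11.6
tool_pos: [0.6126, 0.0394, 0.0545]
orientation: [-180.0, -0.0, -83.7]
force: [-0.3, 1.2, -1.9]
opening: 0.0223
gripper_force: 30.0
```

Call:
carry_out --pt "0 -0.001 0 0 0 0" --pt "0 -0.001 0 0 0 0"

```text
clock: 11.85
tool_pos: [0.6136, 0.0395, 0.0545]
orientation: [-180.0, 0.0, -83.7]
force: [-0.4, 0.3, -0.8]
opening: 0.0217
gripper_force: 30.0
```

Call:
carry_out --pt "0 -0.001 0 0 0 0" --pt "0 -0.001 0 0 0 0"

```text
clock: 12.1
tool_pos: [0.6146, 0.0396, 0.0545]
orientation: [-180.0, -0.0, -83.7]
force: [-0.0, 0.7, -1.5]
opening: 0.0219
gripper_force: 30.0
```

Call:
carry_out --pt "0 -0.001 0 0 0 0" --pt "0 -0.001 0 0 0 0"

```text
clock: 12.35
tool_pos: [0.6156, 0.0397, 0.0545]
orientation: [-180.0, 0.0, -83.7]
force: [-0.1, -0.5, -1.5]
opening: 0.0221
gripper_force: 30.0
```

Call:
carry_out --pt "0 -0.001 0 0 0 0" --pt "0 -0.001 0 0 0 0"

```text
clock: 12.6
tool_pos: [0.6165, 0.0398, 0.0545]
orientation: [-180.0, 0.0, -83.7]
force: [0.8, -0.2, -1.9]
opening: 0.0217
gripper_force: 30.0
```

Call:
carry_out --pt "0 -0.001 0 0 0 0" --pt "0 -0.001 0 0 0 0"

```text
clock: 12.85
tool_pos: [0.6175, 0.0399, 0.0545]
orientation: [-180.0, 0.0, -83.7]
force: [-0.7, 0.4, -2.0]
opening: 0.0215
gripper_force: 30.0
```

Call:
carry_out --pt "0 -0.001 0 0 0 0" --pt "0 -0.001 0 0 0 0"

```text
clock: 13.1
tool_pos: [0.6185, 0.04, 0.0545]
orientation: [-180.0, 0.0, -83.7]
force: [-0.2, -0.4, -1.3]
opening: 0.0217
gripper_force: 30.0
```

```bash
python3 - <<'E'
from h import *
import cv2
feel(3);T=pose()
b=viewer.snapshot("scene")[:,:,::-1];w=viewer.snapshot("wrist")[:,:,::-1]
b=cv2.resize(b[220:310,280:400],(400,300));w=cv2.resize(w[:,0:520],(390,360))
c=np.zeros((360,795,3),np.uint8);c[:300,:400]=b;c[:,402:792]=w;cv2.imwrite("pics/s3.png",c)
E
```

```text
jig [0.042  0.0082] z 0.05450561188521895 rpy [-179.9922    0.0027  -83.7004] Fjig [-0.0427  0.721 ] -0.9495050376229117 t 13.25 op 0.02216344270725104
meanF jig [ 0.1075  0.2357 -1.5903  0.0345 -0.0545 -0.0011] sd [0.7344 0.3499 0.5005]
```

View pics/s3.png

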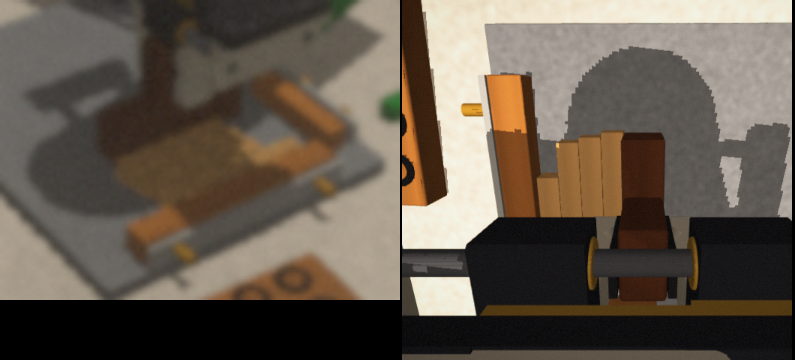

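All four dowels now lie almost side by side between rake and fence (wrist part, columns 540–620), with the fence near contact. Creeping on.

Call:
carry_out --pt "0 -0.001 0 0 0 0" --pt "0 -0.001 0 0 0 0"

```text
clock: 13.6
tool_pos: [0.6195, 0.0401, 0.0545]
orientation: [-180.0, 0.0, -83.7]
force: [0.4, -0.7, -1.4]
opening: 0.0221
gripper_force: 30.0
```

Call:
carry_out --pt "0 -0.001 0 0 0 0" --pt "0 -0.001 0 0 0 0"

```text
clock: 13.85
tool_pos: [0.6198, 0.0401, 0.0543]
orientation: [179.9, -0.0, -83.7]
force: [-2.7, -0.3, -0.7]
opening: 0.022
gripper_force: 30.0
```

Call:
carry_out --pt "0 -0.001 0 0 0 0" --pt "0 -0.001 0 0 0 0"

```text
clock: 14.1
tool_pos: [0.6199, 0.04, 0.0539]
orientation: [179.8, -0.0, -83.7]
force: [-4.6, 1.1, 0.2]
opening: 0.0221
gripper_force: 30.0
```

```bash
python3 -c "
from h import *
feel(3)"
```

```text
jig [0.0435 0.008 ] z 0.053939419236119196 rpy [179.8414  -0.0173 -83.7134] Fjig [-5.2498  0.8672] -0.8754434867836027 t 14.25 op 0.021681794089939217
meanF jig [-4.8712  0.7377 -0.2482  0.0692  2.0158  0.0666] sd [0.2799 0.1866 0.4476]
```

Call:
carry_out --pt "0 -0.0008 0 0 0 0" --pt "0 -0.0015 0 0 0 0" --pt "0 -0.0015 0 0 0 0"

```text
clock: 14.62
tool_pos: [0.6201, 0.0399, 0.0534]
orientation: [179.7, -0.0, -83.7]
force: [-7.5, 0.7, 0.7]
opening: 0.0217
gripper_force: 30.0
```

```bash
python3 -c "
from h import *
feel(2)"
```

```text
jig [0.0436 0.0079] z 0.053452012290041546 rpy [179.6911  -0.0294 -83.7296] Fjig [-8.0978  1.8571] 0.3363256344477524 t 14.725 op 0.021803549280347372
meanF jig [-8.2637  1.3565 -0.2178  0.1979  3.2042  0.0944] sd [0.166  0.5006 0.5541]
```

Call:
carry_out --pt "0 -0.001 0 0 0 0" --pt "0 -0.0018 0 0 0 0" --pt "0 -0.0018 0 0 0 0" --pt "0 -0.0018 0 0 0 0"

```text
clock: 15.22
tool_pos: [0.6203, 0.0398, 0.0529]
orientation: [179.5, -0.0, -83.7]
force: [-11.8, 0.9, 2.2]
opening: 0.0217
gripper_force: 30.0
```

```bash
python3 - <<'E'
from h import *
import cv2
feel(5)
w=viewer.snapshot("wrist")[:,:,::-1]
cv2.imwrite("pics/s4.png",cv2.resize(w[100:330,100:400],(780,598)))
E
```

```text
jig [0.0438 0.0077] z 0.05295029079700611 rpy [179.5199  -0.0415 -83.7489] Fjig [-11.0808   1.754 ] 2.344112422922288 t 15.475 op 0.022111021195187472
meanF jig [-11.5989   1.7422   1.649    0.2924   4.6493   0.1536] sd [0.3063 0.2317 0.3887]
```

View pics/s4.png

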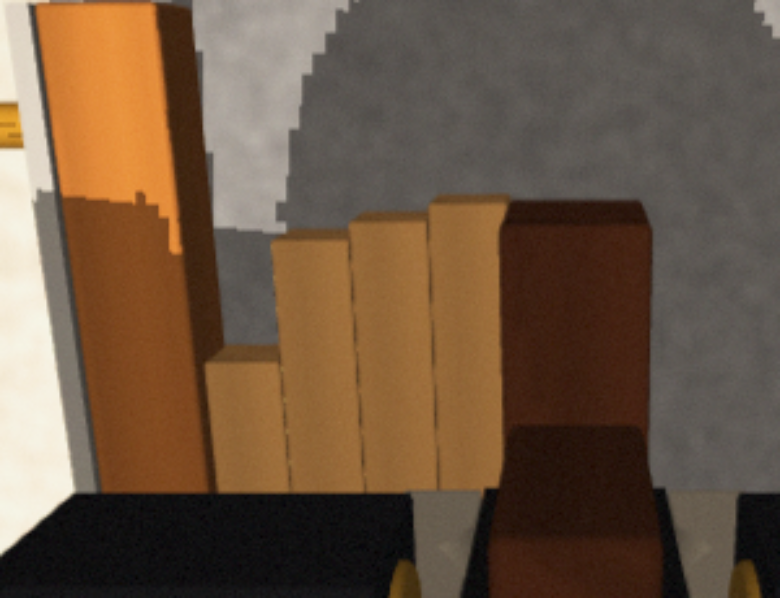

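Pressed at about 11.6 N: the four dowels at columns 205–505 lie parallel, touching the fence, with no gaps. Now I back off, lift and turn.

Call:
carry_out --pt "0 0.004 0 0 0 0" --pt "0 0.008 0 0 0 0" --pt "0 0.015 0 0 0 0" --pt "0 0.025 0 0 0 0" --pt "0 0.03 -0.03 0 0 0" --pt "0 0.03 -0.065 0 0 0" --pt "0 0.03 -0.065 0 0 0"

```text
clock: 16.4
tool_pos: [0.5965, 0.038, 0.1228]
orientation: [-179.6, 0.1, -83.7]
force: [0.5, -0.4, -2.0]
opening: 0.0224
gripper_force: 30.0
```

```bash
python3 - <<'E'
from h import *
import cv2
injig();jig(.0565,-.078,.1195,90)
T=pose();w=viewer.snapshot("wrist")[:,:,::-1];cv2.imwrite("pics/s5.png",w);np.save("T5.npy",T)
print(telemetry.get_obs()["joint_pos"])
E
```

```text
jig [0.0199 0.0085] z 0.12278104391513893 rpy [-179.6499    0.0594  -83.6627] Fjig [ 0.4934 -0.4613] -1.9629259112804602 t 16.4 op 0.022362484566193407
shift [ 0.0866 -0.0365  0.0034] rot [-0.0056 -0.004  -1.5701]
[ 22.381   18.1774 -17.6521  -0.003  -53.9784 -16.0756]
```

View pics/s5.png

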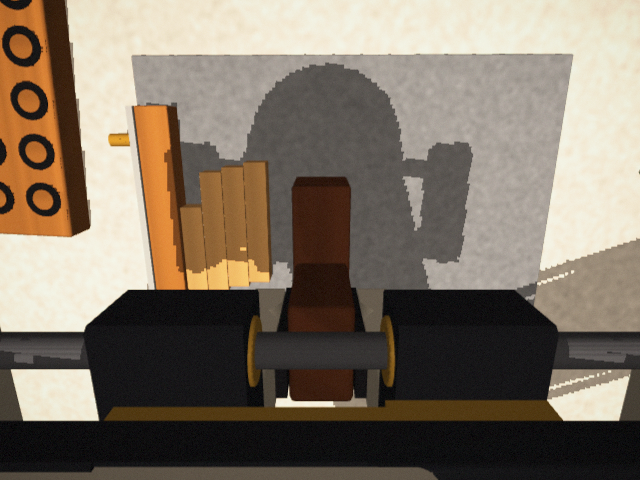

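The wrist view shows the dowels' -y ends at about (190,207), (211,171), (233,167) and (256,162). They are tight to each other and to the fence; the rake's -y end is at (321,180).

```bash
python3 - <<'E'
from h import *
T=np.load("T5.npy");a=np.radians(JY);M=np.array([[np.cos(a),np.sin(a)],[-np.sin(a),np.cos(a)]])
for p,z in [((190,207),.026),((211,171),.026),((233,167),.026),((256,162),.026),((268,162),.026),((180,207),.026),((176,106),.030),((133,55),.012),((572,55),.012),((135,106),.03)]:
    print(p,M@(ray("wrist",p,z,T)-JO))
zb=T[2,3]-.0367
for px in [(292,183),(350,183)]:
    print("rake end in tool",np.linalg.inv(T[:3,:3])@(np.array([*ray("wrist",px,zb+.032,T),zb+.032])-T[:3,3]))
injig();jig(.0565,-.082,.1195,90)
E
```

```text
(190, 207) [ 0.1054 -0.0149]
(211, 171) [ 0.0902 -0.0377]
(233, 167) [ 0.0763 -0.0402]
(256, 162) [ 0.0619 -0.0433]
(268, 162) [ 0.0544 -0.0433]
(180, 207) [ 0.1118 -0.0149]
(176, 106) [ 0.1068 -0.076 ]
(133, 55) [ 0.1364 -0.1062]
(572, 55) [-0.1304 -0.1062]
(135, 106) [ 0.131 -0.076]
rake end in tool [ 0.0519 -0.0128  0.0047]
rake end in tool [0.0519 0.0105 0.0046]
jig [0.0187 0.0084] z 0.1209503726422653 rpy [-179.8161    0.0555  -83.6962] Fjig [0.3946 0.4622] -2.4103844926187388 t 16.45 op 0.0216378401944068
shift [ 0.0904 -0.0378  0.0015] rot [-0.0033 -0.0018 -1.5707]
```

Call:
carry_out --pt "0.012 -0.005 0 0 0 -0.18" --pt "0.024 -0.01 0 0 0 -0.36" --pt "0.036 -0.015 0 0 0 -0.54" --pt "0.048 -0.02 0 0 0 -0.72" --pt "0.06 -0.025 0 0 0 -0.9" --pt "0.072 -0.03 0 0 0 -1.08" --pt "0.084 -0.034 0 0 0 -1.26" --pt "0.0904 -0.0368 0 0 0 -1.44"

```text
clock: 17.45
tool_pos: [0.6405, -0.049, 0.1179]
orientation: [180.0, 0.1, -0.9]
force: [0.1, 0.3, -0.9]
opening: 0.0215
gripper_force: 30.0
```

Call:
carry_out --pt "0 0 0 0 0 -0.13" --pt "0 0 0 0 0 -0.13" --pt "0 0 0 0 0 -0.13"

```text
clock: 17.82
tool_pos: [0.6409, -0.0484, 0.1188]
orientation: [-180.0, 0.1, 6.1]
force: [1.0, 0.5, -0.6]
opening: 0.0219
gripper_force: 30.0
```

```bash
python3 - <<'E'
from h import *
import cv2
feel(3);jig(.0555,-.082,.0545,90)
T=pose();cv2.imwrite("pics/s6.png",viewer.snapshot("wrist")[:,:,::-1]);np.save("T6.npy",T)
E
```

```text
jig [ 0.0549 -0.0821] z 0.11926822206220207 rpy [-179.999     0.0164    6.1819] Fjig [-0.5306 -0.2596] -0.32059598980953097 t 17.975 op 0.021668458012637906
meanF jig [ 0.0353 -0.2849 -1.0179 -0.0322 -0.0357  0.0221] sd [0.5438 0.3108 0.5018]
shift [ 0.0006 -0.0001  0.0648] rot [-0.      0.0003 -0.0021]
```

Call:
carry_out --pt "0 0 0.02 0 0 -0.002" --pt "0 0 0.04 0 0 -0.002" --pt "0 0 0.05 0 0 -0.002" --pt "0 0 0.06 0 0 -0.002" --pt "0 0 0.0645 0 0 -0.002" --pt "0 0 0.0645 0 0 -0.002"

```text
clock: 18.77
tool_pos: [0.6414, -0.0484, 0.055]
orientation: [180.0, 0.0, 6.4]
force: [-0.0, -0.7, -1.4]
opening: 0.022
gripper_force: 30.0
```

Call:
carry_out --pt "0 -0.005 0 0 0 0" --pt "0 -0.011 0 0 0 0" --pt "0 -0.017 0 0 0 0" --pt "0 -0.023 0 0 0 0" --pt "0 -0.028 0 0 0 0" --pt "0 -0.032 0 0 0 0" --pt "0 -0.036 0 0 0 0" --pt "0 -0.04 0 0 0 0"

```text
clock: 19.77
tool_pos: [0.6369, -0.0085, 0.0549]
orientation: [180.0, 0.0, 6.4]
force: [-0.3, 0.4, -2.3]
opening: 0.0216
gripper_force: 30.0
```

```bash
python3 - <<'E'
from h import *
feel(3)
E
```

```text
jig [ 0.055 -0.042] z 0.05494886269471215 rpy [-179.9977   -0.0013    6.384 ] Fjig [-0.0498  0.5092] -1.6260803839413935 t 19.925 op 0.02174644702034581
meanF jig [-0.08    0.1775 -1.8934 -0.0591 -0.0091  0.0304] sd [0.1694 0.2535 0.2903]
```

Call:
carry_out --pt "0 -0.004 0 0 0 0" --pt "0 -0.008 0 0 0 0" --pt "0 -0.011 0 0 0 0" --pt "0 -0.014 0 0 0 0" --pt "0 -0.017 0 0 0 0" --pt "0 -0.02 0 0 0 0" --pt "0 -0.022 0 0 0 0" --pt "0 -0.023 0 0 0 0"

```text
clock: 20.92
tool_pos: [0.6343, 0.0143, 0.055]
orientation: [180.0, 0.0, 6.4]
force: [0.5, -1.0, -1.5]
opening: 0.0222
gripper_force: 30.0
```

Call:
carry_out --pt "0 -0.001 0 0 0 0" --pt "0 -0.002 0 0 0 0" --pt "0 -0.002 0 0 0 0"

```text
clock: 21.3
tool_pos: [0.6342, 0.0162, 0.055]
orientation: [-180.0, -0.0, 6.4]
force: [-0.6, 0.9, -1.0]
opening: 0.0217
gripper_force: 30.0
```

Call:
carry_out --pt "0 -0.001 0 0 0 0" --pt "0 -0.002 0 0 0 0" --pt "0 -0.002 0 0 0 0"

```text
clock: 21.68
tool_pos: [0.6339, 0.0183, 0.055]
orientation: [-180.0, -0.0, 6.4]
force: [-0.1, -0.1, -1.9]
opening: 0.0217
gripper_force: 30.0
```

Call:
carry_out --pt "0 -0.001 0 0 0 0" --pt "0 -0.002 0 0 0 0" --pt "0 -0.002 0 0 0 0"

```text
clock: 22.05
tool_pos: [0.6337, 0.0203, 0.055]
orientation: [-180.0, 0.0, 6.4]
force: [-0.7, 0.5, -1.9]
opening: 0.022
gripper_force: 30.0
```

Call:
carry_out --pt "0 -0.001 0 0 0 0" --pt "0 -0.001 0 0 0 0"

```text
clock: 22.3
tool_pos: [0.6336, 0.0213, 0.055]
orientation: [-180.0, 0.0, 6.4]
force: [0.6, 0.4, -0.8]
opening: 0.022
gripper_force: 30.0
```

Call:
carry_out --pt "0 -0.001 0 0 0 0" --pt "0 -0.001 0 0 0 0"

```text
clock: 22.55
tool_pos: [0.6335, 0.0223, 0.055]
orientation: [-180.0, -0.0, 6.4]
force: [0.4, -0.4, -1.7]
opening: 0.0219
gripper_force: 30.0
```

Call:
carry_out --pt "0 -0.001 0 0 0 0" --pt "0 -0.001 0 0 0 0"

```text
clock: 22.8
tool_pos: [0.6334, 0.0232, 0.055]
orientation: [-180.0, -0.0, 6.4]
force: [0.9, -0.5, -1.9]
opening: 0.0221
gripper_force: 30.0
```

Call:
carry_out --pt "0 -0.001 0 0 0 0" --pt "0 -0.001 0 0 0 0"

```text
clock: 23.05
tool_pos: [0.6332, 0.0242, 0.0549]
orientation: [-180.0, 0.0, 6.4]
force: [0.3, 0.2, -1.4]
opening: 0.0218
gripper_force: 30.0
```

Call:
carry_out --pt "0 -0.001 0 0 0 0" --pt "0 -0.001 0 0 0 0"

```text
clock: 23.3
tool_pos: [0.6331, 0.0245, 0.055]
orientation: [180.0, 0.0, 6.4]
force: [1.3, -3.6, -1.6]
opening: 0.0216
gripper_force: 30.0
```

Call:
carry_out --pt "0 -0.001 0 0 0 0" --pt "0 -0.001 0 0 0 0"

```text
clock: 23.55
tool_pos: [0.6329, 0.0247, 0.0551]
orientation: [179.9, 0.0, 6.4]
force: [1.8, -8.4, -1.0]
opening: 0.0217
gripper_force: 30.0
```

Call:
carry_out --pt "0 -0.001 0 0 0 0" --pt "0 -0.001 0 0 0 0"

```text
clock: 23.8
tool_pos: [0.6328, 0.0248, 0.0551]
orientation: [179.8, 0.1, 6.4]
force: [2.6, -12.8, -0.9]
opening: 0.0219
gripper_force: 30.0
```

```bash
python3 - <<'E'
from h import *
feel(2)
E
```

```text
jig [ 0.0546 -0.0086] z 0.05507943177373928 rpy [179.8559   0.0694   6.3397] Fjig [  0.9963 -12.9531] -0.7651069336656299 t 23.9 op 0.021541310841454088
meanF jig [  1.1046 -12.6448  -0.9255  -5.1707  -0.9395  -0.2263] sd [0.1083 0.3083 0.1604]
```

Call:
carry_out --pt "0 0 0 0 0 0" --pt "0 0 0 0 0 0" --pt "0 0.003 0 0 0 0" --pt "0 0.006 0 0 0 0" --pt "0 0.012 0 0 0 0" --pt "0 0.02 0 0 0 0" --pt "0 0.03 -0.02 0 0 0" --pt "0 0.05 -0.065 0 0 0"

```text
clock: 24.9
tool_pos: [0.6369, -0.023, 0.1184]
orientation: [180.0, 0.3, 6.4]
force: [1.3, -0.2, -1.3]
opening: 0.0215
gripper_force: 30.0
```

Call:
carry_out --pt "0 0.05 0 0 0 0" --pt "0 0.11 0 0 0 0" --pt "0 0.16 0 0 0 0" --pt "0 0.16 0 0 0 0" --pt "0 0.16 0 0 0 0"

```text
clock: 25.52
tool_pos: [0.6559, -0.182, 0.1197]
orientation: [-180.0, 0.0, 6.3]
force: [-0.0, 0.8, -1.0]
opening: 0.0217
gripper_force: 30.0
```

```bash
python3 - <<'E'
from h import *
import cv2
injig();T=pose();np.save("T7.npy",T)
a=viewer.snapshot("top")[:,:,::-1];b=viewer.snapshot("scene")[:,:,::-1];w=viewer.snapshot("wrist")[:,:,::-1]
cv2.imwrite("pics/t7.png",a);cv2.imwrite("pics/b7.png",b);cv2.imwrite("pics/w7.png",w)
a=cv2.resize(a[155:225,262:362],(400,280),interpolation=cv2.INTER_CUBIC);b=cv2.resize(b[225:305,300:400],(390,312),interpolation=cv2.INTER_CUBIC);w=cv2.resize(w,(400,300))
c=np.zeros((590,795,3),np.uint8);c[:280,:400]=a;c[:312,402:792]=b;c[284:584,:400]=w;cv2.imwrite("pics/s7.png",c)
go(.508,-.344,.12,-110.1)
E
```

```text
jig [ 0.0548 -0.2166] z 0.11965063787082131 rpy [-179.9832    0.0259    6.3061] Fjig [0.0482 0.7971] -1.0124958713904006 t 25.525 op 0.021728084646636756
shift [-0.1657  0.1458  0.    ] rot [-0.0002  0.      2.0341]
```

View pics/s7.png

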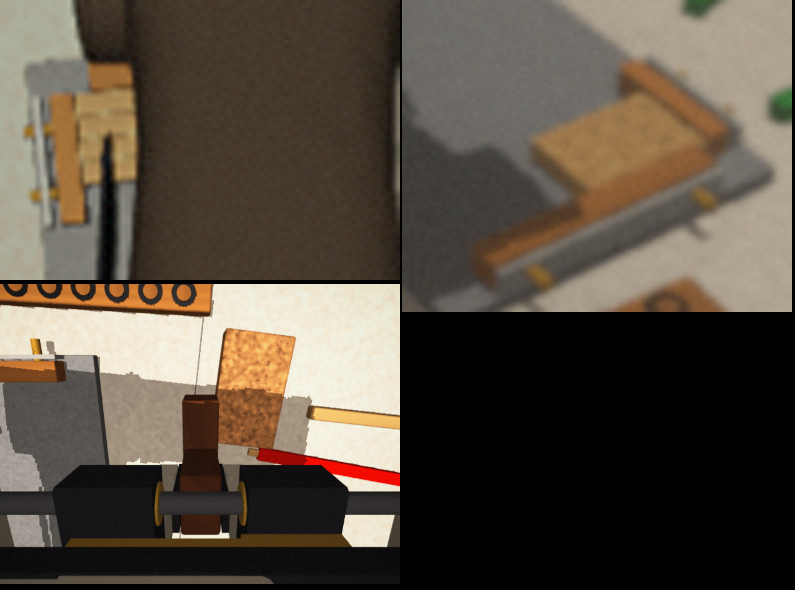

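The final look shows the four dowels as one tight block. In the scene crop it spans about (530–710, 95–195), hard against fence and stop with flush ends. Nothing else has moved. Returning the rake to its original spot.

Call:
carry_out --pt "-0.02 0.018 0 0 0 0.18" --pt "-0.04 0.036 0 0 0 0.36" --pt "-0.06 0.054 0 0 0 0.54" --pt "-0.08 0.072 0 0 0 0.72" --pt "-0.1 0.09 0 0 0 0.9" --pt "-0.12 0.108 0 0 0 1.08" --pt "-0.14 0.126 0 0 0 1.26" --pt "-0.16 0.14 0 0 0 1.44"

```text
clock: 26.68
tool_pos: [0.5127, -0.3381, 0.1203]
orientation: [-180.0, -0.0, -76.4]
force: [-0.7, -0.3, -2.1]
opening: 0.0219
gripper_force: 30.0
```

Call:
carry_out --pt "0 0 0 0 0 0.18" --pt "0 0 0 0 0 0.36" --pt "0 0 0 0 0 0.54" --pt "0 0 0 0 0 0.59" --pt "0 0 0 0 0 0.59" --pt "0 0 0 0 0 0.59"

```text
clock: 27.42
tool_pos: [0.5131, -0.3379, 0.1201]
orientation: [-180.0, 0.0, -109.8]
force: [-1.1, 0.3, -2.1]
opening: 0.022
gripper_force: 30.0
```

```bash
python3 - <<'E'
from h import *
feel(2);go(.508,-.344,.0375,-110.1)
E
```

```text
jig [-0.1044 -0.3561] z 0.12004910664785948 rpy [-179.9926    0.0017 -109.8634] Fjig [ 0.1751 -0.1308] -2.4369705702648976 t 27.525 op 0.021871985546848268
meanF jig [ 0.2735  0.204  -1.9981  0.0832 -0.0376 -0.0102] sd [0.0984 0.3347 0.4389]
shift [0.0072 0.0026 0.0825] rot [-0.0001  0.      0.0041]
```

Call:
carry_out --pt "0.007 0.0025 0.03 0 0 0" --pt "0.007 0.0025 0.06 0 0 0" --pt "0.007 0.0025 0.075 0 0 0" --pt "0.007 0.0025 0.08 0 0 0" --pt "0.007 0.0025 0.0815 0 0 0" --pt "0.007 0.0025 0.0825 0 0 0" --pt "0.007 0.0025 0.083 0 0 0" --pt "0.007 0.0025 0.083 0 0 0"

```text
clock: 28.52
tool_pos: [0.5082, -0.3443, 0.0374]
orientation: [-180.0, 0.0, -109.9]
force: [0.5, -0.9, -1.0]
opening: 0.0215
gripper_force: 30.0
```

```bash
python3 - <<'E'
from h import *
feel(2)
E
```

```text
jig [-0.1098 -0.3617] z 0.03722812894678322 rpy [-179.9762    0.0002 -109.9377] Fjig [-0.6307 -1.2197] -0.7220272151445167 t 28.625 op 0.021751500029510113
meanF jig [-0.1371 -0.4448 -1.2464  0.104  -0.0793  0.0382] sd [0.4936 0.775  0.5244]
```

Call:
carry_out --pt "0 0 0.0007 0 0 0" --pt "0 0 0.0007 0 0 0" --pt "0 0 0.0007 0 0 0"

```text
clock: 29.0
tool_pos: [0.5082, -0.3443, 0.0367]
orientation: [-180.0, -0.0, -109.9]
force: [-1.2, 1.4, 4.6]
opening: 0.0214
gripper_force: 30.0
```

```bash
python3 - <<'E'
from h import *
feel(3)
E
```

```text
jig [-0.1098 -0.3617] z 0.036629973363895424 rpy [-179.9801   -0.0051 -109.9299] Fjig [-0.9101  1.1057] 5.134977781394277 t 29.15 op 0.02226291575674134
meanF jig [-1.1889  1.7135  5.2912  0.6911  0.4789  0.0096] sd [0.6683 0.5217 0.2704]
```

The rake is standing on the bench, so I release it and rise.

Call:
carry_out --pt "0 0 0 0 0 0" --pt "0 0 0 0 0 0" --pt "0 0 0 0 0 0" --pt "0 0 0 0 0 0" --pt "0 0 0 0 0 0" --pt "0 0 0 0 0 0" --grip 1

```text
clock: 29.9
tool_pos: [0.508, -0.3442, 0.0363]
orientation: [-180.0, -0.0, -109.9]
force: [0.4, 0.8, -0.1]
opening: 0.0767
gripper_force: 0.0
```

Call:
carry_out --pt "0 0 -0.015 0 0 0" --pt "0 0 -0.04 0 0 0" --pt "0 0 -0.08 0 0 0" --pt "0 0 -0.13 0 0 0" --pt "0 0 -0.16 0 0 0" --pt "0 0 -0.16 0 0 0" --pt "0 0 -0.16 0 0 0"

```text
clock: 30.78
tool_pos: [0.5077, -0.344, 0.1966]
orientation: [-180.0, 0.0, -109.9]
force: [-0.2, 0.4, -0.8]
opening: 0.0877
gripper_force: 0.0
```

```bash
python3 - <<'E'
from h import *
import cv2
T=pose();w=viewer.snapshot("wrist")[:,:,::-1];cv2.imwrite("pics/w8.png",w)
a=viewer.snapshot("top")[:,:,::-1];b=viewer.snapshot("scene")[:,:,::-1]
cv2.imwrite("pics/b8.png",b)
# compare block region before/after, and rake region with the first scene picture
b7=cv2.imread("pics/b7.png");s0=cv2.imread("pics/scene0.png")
print("rake diff",cv2.absdiff(b[245:305,100:180],s0[245:305,100:180]).mean(), "block shift",cv2.phaseCorrelate(np.float32(b7[250:300,330:400,0]),np.float32(b[250:300,330:400,0])))
# rake silhouette (dark brown) in scene
m=(b[245:305,100:180].max(2)<110);ys,xs=np.nonzero(m);print("rake px",xs.min()+100,xs.max()+100,ys.min()+245,ys.max()+245)
m=(s0[245:305,100:180].max(2)<110);ys,xs=np.nonzero(m);print("rake px0",xs.min()+100,xs.max()+100,ys.min()+245,ys.max()+245)
o=telemetry.get_obs();print(o["tool_pos"],o["opening"],o["clock"])
E
```

```text
rake diff 20.90736111111111 block shift ((0.0671078167272654, -0.052574383899308685), 0.9649255879720052)
rake px 100 179 245 304
rake px0 112 166 258 295
[ 0.5074 -0.3439  0.1953] 0.08776360324348378 30.925
```

```bash
python3 - <<'E'
from h import *
import cv2
hm=lambda i:cv2.inRange(cv2.cvtColor(i[245:305,100:180],cv2.COLOR_BGR2HSV),(0,70,0),(20,255,120))>0
A=hm(cv2.imread("pics/scene0.png"));B=hm(cv2.imread("pics/b8.png"))
for m in (A,B):
    ys,xs=np.nonzero(m);print(m.sum(),xs.min(),xs.max(),ys.min(),ys.max())
print("IoU",(A&B).sum()/(A|B).sum())
a=viewer.snapshot("top")[:,:,::-1]
h=cv2.cvtColor(a,cv2.COLOR_BGR2HSV);roi=h[160:225,266:360]
m=cv2.inRange(roi,(10,60,60),(25,165,255));n,l,s,c=cv2.connectedComponentsWithStats(m)
for k in range(1,n):
    if s[k,4]>60:
        p=cv2.findNonZero((l==k).astype(np.uint8)).reshape(-1,2)+[266,160]
        w=np.array([ray("top",q,.026) for q in p]);print(s[k],cv2.minAreaRect((w*1000).astype(np.float32)))
E
```

```text
1139 12 64 13 49
1160 13 65 13 49
IoU 0.8921810699588477
[   7    3   72   48 1175] ((673.5525512695312, 53.544898986816406), (92.68169403076172, 196.69393920898438), 22.346342086791992)
```

```bash
python3 -c "
from plant import workorder
print(workorder.close_job())"
```

```text
the job is handed in; nothing more can be done
None
```

I've handed the job in: the four dowels looked tight against the fence and flush at the stop, after presses of about 11.6 N and 12.6 N. The rake is back upright on the bench in its original spot. Robot time was about 31 s, and the verdict wasn't shown.

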